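# Shift the marking jig's end stop four clicks and bring the panel up to it

## Robot

A 7-joint arm with a two-finger parallel gripper is mounted at the origin on the work surface. World frame = base frame: x ahead of the robot, y to its left, z up, the work surface at z = 0. Lengths are in mm, angles in rad, forces in N, time in s.
With the tool pointing down it reaches from about 400 to 850 mm from the base axis. Payload 4.5 kg.
Tool frame: the origin (TCP) lies on the centre line of the jaws, within the pads' length; the fingertips stand manip.tips_ahead ahead of it and the grasp point (between the pads) lies 11 mm behind it (manip.tips_ahead is the distance from the TCP to the fingertips, in mm); z points along the fingers, y is the line along which they close (so a half turn about z gives the same grasp; the last joint's range is limited). The gripper opens to 85 mm and grips with 20 to 120 N. Pads are 22 mm wide; open, the fingers measure 114 mm over their backs; the gripper's body (76 mm by 85 mm) begins 54 mm behind the grasp point. The pads swing forward as they close: fully open they stand 13 mm farther back than shut.
Start: joints at [-1.083, 0.689, -0.195, 1.565, 0.157, 0.902, -0.215], TCP at [273.976, 561.777, 213.017] pointing down, gripper open.
Joint ranges: [-3.01, 3.01], [-0.46, 2.08], [-1.47, 1.51], [0.13, 2.56], [-1, 4.14], [0.04, 2.09], [-2.66, 2.66]. Speed limits (rad/s): [2.57, 2.57, 3.14, 3.14, 3.14, 3.14, 3.14].

## Interface

Orientations are given as a unit quaternion [x, y, z, w].
In Python, from station import manip gives the robot as it stands.
- The arm moves only by the tool play_rows, never from a script. Its argument "plan" is a list of rows, each a list of 3 entries, a list of its own where there are three numbers: the shift along the tool's x, y, z in mm, then the turn, a rotation vector about the tool's x, y, z in rad, then the finger opening in mm, from 0 to 85.4. A call has 1 to 20 rows; each row is the pose to reach, as a shift and turn from the pose commanded when the call began, along the tool's axes at that moment; what a row does not reach only later rows make up. A row lasts 1/10 s, in which the tool goes at most 50 mm and 8.59 degrees, less where a joint would pass 70% of its speed; a pose out of reach is approached as far as the arm can. A call with a gripper value outside its range is refused whole. The fingers move at their own pace and stop on an object; the grip force is fixed at half the most. Time passes only in rows, so rows that repeat a pose let the fingers close. It gives the time, the measured TCP pose, the force, the opening and the grip force at its end, in the units of the state.
- manip.state(): the state, without advancing time (a new reading comes with each control period).
- manip.read_camera(name): name is "side" or "top" or "wrist"; returns a dict with "image" (400x640x3 uint8, red, green, blue), "camera_matrix" (3x3 intrinsics, pixels), "cam_to_world" (4x4, takes a point from camera to world coordinates). Camera axes: x right, y up, looking along -z (the intrinsics and any distortion apply to the point x, -y, -z); pixel columns grow to the right and rows downward; lengths in mm; the calibration is good to about 2 mm. A picture is of the moment at which its call begins. There is no depth.
- manip.sign_off(): hands the job in; it is judged then, once.
The state is a dict: "clock": time; "qpos": joint angles; "joint_vel": joint speeds; "joint_efforts": joint torques, N m; "position": TCP position; "tcp_rot": TCP orientation; "force": force on the tool from outside, world axes, zero at the start; "ft_torque": the same for the moment, N m; "opening": finger opening in mm; "finger_force": force on a finger pad.
Only numpy, scipy, OpenCV 4.12 (cv2) and the standard library are available. Lean on these libraries where they do the work, as an engineer would, in place of code of your own. Each camera call takes 0.05 s, during which the arm holds its last target. There are 200 camera calls.

## Task

The next panel is to be marked four clicks longer: first turn the black click dial clockwise (seen from above) by exactly four clicks from where it stands, moving the end stop only by means of the dial, and let go of the dial. Then slide the pink panel along the board until its front edge lies flush against the metal stop, gently enough that the stop does not jump a click, and leave it there. Leave the pens, cutters, coil and cup where they are.

Things in the scene. Friction and masses are not known exactly. Their poses are not given: they have to be found in the camera images.
- jig: Marking jig, fixed: plywood board 180 (x) x 430 (y) x 15 mm, its top 15 mm above the table. Origin: centre of the underside, at table height. +y is the feed direction: stop and dial lie at the +y end. A grey gearbox 116 x 116 mm, top 55 mm above the table, at jig (0, 150) mm carries the dial. A rail 10 mm high lies along the +x edge (x 77 to 89, y -205 to +35 mm); the panel need not touch it.
- dial (a joint): Dial angle in rad, growing clockwise from above. 12 clicks a turn (0.5236 rad each), resting at whole multiples; starts on click 0, 1 or 2, ends just past 0 and 7. From rest it resists up to about 7 N at the peg, falling to nothing half a click on, then it snaps into the next click; let go, it settles in the nearest. Each clockwise click moves the stop 5 mm to +y, away from the panel.
- dial_axis (a point): Centre of the dial's upper face, on its vertical axis at jig (0, 150) mm, 68 mm above the table. The dial is a black disc 96 mm across and 12 mm thick with a white mark opposite its peg.
- peg (a point): Top of the red upright peg by which the dial is turned: 16 mm thick, 38 mm high, 36 mm from the dial's axis, top 106 mm above the table; it can be pushed sideways or gripped. Seen from the dial's axis it stands, at dial angle 0, 150 degrees anticlockwise (from above) of the jig's +x; at dial angle a, at 150 degrees minus a.
- stop: The end stop, an aluminium bar across the board, 120 (jig x) x 12 (jig y) x 34 mm, its top 51 mm above the table, on two rods; moved along jig y by the dial. Not to be pushed with the gripper. A push on it of roughly 20 N or more makes the dial jump a click.
- stop_face (a point): Middle of the stop's flat face that looks to the jig's -y (towards the panel), 21 mm above the table; at jig y = 30 mm plus 5 mm per click of the dial.
- panel: Pink lattice panel, loose on the board: 90 (its x) x 120 (its y) x 14 mm, 0.1 to 0.2 kg. Origin: centre of its underside, 15 mm above the table. Its +y end is its front edge and faces the stop; it starts about 40 to 70 mm short of the stop, up to about 12 degrees askew.
- panel_front (a point): Middle of the panel's front edge (its +y end), at half its thickness.
- white_pen: White 3D-drawing pen, 167 mm long, 24 mm thick, lying on the table to the right of the jig. Leave alone.
- black_pen: Black pen of the same size, on the table beyond the jig. Leave alone.
- cutters: Blue-handled cutters, 130 mm long, 11 mm high, on the table beyond the jig. Leave alone.
- coil: Coil of pink rod, a ring 138 mm across and 15 mm high, on the table to the left. Leave alone.
- cup: White cup, 80 mm across, 100 mm high, on the table to the right. Leave alone.
Not all that is in view belongs to the job. What is shaped like the panel but turquoise or yellow is not meant.

How it is judged (in metres and radians):
On the way:
1. the dial has been turned four clicks and let go, before the panel is moved (distance of stop_face from where it was at the start of the episode between 0.0185 and 0.0215 m and velocity of joint dial between -0.1 and 0.1 rad/s and contact force between the fingers and jig below 0.2 N and distance of panel from where it was at the start of the episode below 0.01 m), for 0.3 s.
At the end, for the whole second after the job is handed in: The dial rests four clicks clockwise of its start (stop moved 20 mm, within 1.5 mm); the panel lies flat on the board, at rest, its front edge flush against the stop (edge middle within 3.5 mm of the face, square within 0.05 rad, at most 40 mm off the stop's middle) (distance of stop_face from where it was at the start of the episode between 0.0185 and 0.0215 m and y of panel_front in the frame of stop_face between -0.0035 and 0.002 m and x of panel_front in the frame of stop_face between -0.04 and 0.04 m and angle between the y axis of panel and the y axis of jig, either way round below 0.05 rad and angle between panel's own z axis and vertical below 0.04 rad and z of panel in the frame of jig below 0.018 m and linear speed of panel below 0.01 m/s); the robot touches nothing.
It fails at once if the stop is pushed with the gripper instead of by the dial (over 3 N) (contact force between the fingers and stop above 3 N).
It fails at once if a pen, the cutters, the coil or the cup is displaced by more than 30 mm (distance of any of white_pen, black_pen, cutters, coil, cup from where it was at the start of the episode above 0.03 m).
It also fails if it takes over 64 s, if anything falls off the work surface, if the arm or the gripper's body presses on something with over 40 N, if the wrist force passes 120 N, or if a joint passes its speed limit or range.

## Working session

There is one attempt and no reset: what is moved stays moved. The work goes in short steps, Python scripts to look and compute and a tool call to move; the robot and the scene stay as the last step left them, time stands still between calls to the robot, and variables do not carry over. Pictures are saved under pics/ and viewed, at most 11 in all, crops included, and the job is handed in when it is done.

Besides the shell and the picture viewer there is one more tool, called after ">>>" as name([rows], argument=value, ...), one row to a line, values as JSON. play_rows: Moves the arm, as the interface text tells. Its arguments: {"type":"object","properties":{"plan":{"type":"array"}},"required":["plan"]}

```bash
mkdir -p pics; cat > h.py <<'E'
import numpy as np, cv2
from station import manip
from scipy.spatial.transform import Rotation as R
def cam(n,f=None):
    c=manip.read_camera(n)
    if f: cv2.imwrite('pics/'+f,c['image'][:,:,::-1])
    return c
def ray(c,u,v,z):
    d=np.linalg.inv(c['camera_matrix'])@[u,v,1]; d=np.array([d[0],-d[1],-d[2]])
    T=np.array(c['cam_to_world']); w=T[:3,:3]@d; o=T[:3,3]
    return o+w*(z-o[2])/w[2]
def proj(c,p):
    T=np.array(c['cam_to_world']); q=T[:3,:3].T@(np.array(p)-T[:3,3]); q=c['camera_matrix']@[q[0],-q[1],-q[2]]
    return q[:2]/q[2]
E
python3 - <<'E'
from h import *
a=cam('top','top0.png');b=cam('side','side0.png')
for c in(a,b):print(c.keys(),c['camera_matrix'],np.round(c['cam_to_world'],3))
print(manip.state(),manip.tips_ahead)
E
```

```text
dict_keys(['image', 'camera_matrix', 'cam_to_world']) [[458.74263198   0.         313.61094513]
 [  0.         458.74263198 197.11546869]
 [  0.           0.           1.        ]] [[ 2.900000e-02  9.950000e-01 -9.500000e-02  3.710480e+02]
 [-9.990000e-01  3.100000e-02  2.600000e-02  6.305000e+00]
 [ 2.900000e-02  9.400000e-02  9.950000e-01  1.562494e+03]
 [ 0.000000e+00  0.000000e+00  0.000000e+00  1.000000e+00]]
dict_keys(['image', 'camera_matrix', 'cam_to_world']) [[473.50967935   0.         322.70090441]
 [  0.         473.50967935 199.69985635]
 [  0.           0.           1.        ]] [[ 9.230000e-01  2.120000e-01 -3.230000e-01  4.260800e+01]
 [-3.860000e-01  4.940000e-01 -7.790000e-01 -1.124878e+03]
 [-6.000000e-03  8.430000e-01  5.380000e-01  8.306350e+02]
 [ 0.000000e+00  0.000000e+00  0.000000e+00  1.000000e+00]]
{'clock': 0.1, 'qpos': array([-1.08320633,  0.68990895, -0.19455374,  1.56628661,  0.15726567,
        0.90248129, -0.2150576 ]), 'joint_vel': array([-0.00078245, -0.00289082,  0.00058991, -0.00118955,  0.00147193,
       -0.00262165,  0.00208355]), 'joint_efforts': array([-2.42296199e-03, -5.40601301e+01, -1.27122223e+00, -1.58984095e+01,
        9.38750018e-03,  4.46419377e-03, -2.86392755e-06]), 'position': array([273.7225306 , 561.16530666, 212.24718627]), 'tcp_rot': array([ 2.24890207e-01,  9.74383742e-01, -8.33535466e-04, -1.54207234e-04]), 'force': array([ 0.3898753 ,  0.89378669, -0.6266185 ]), 'ft_torque': array([ 0.00504061, -0.00724388,  0.06719492]), 'finger_force': 0.0, 'opening': 85.50908969191211} 8.0
```

View pics/top0.png

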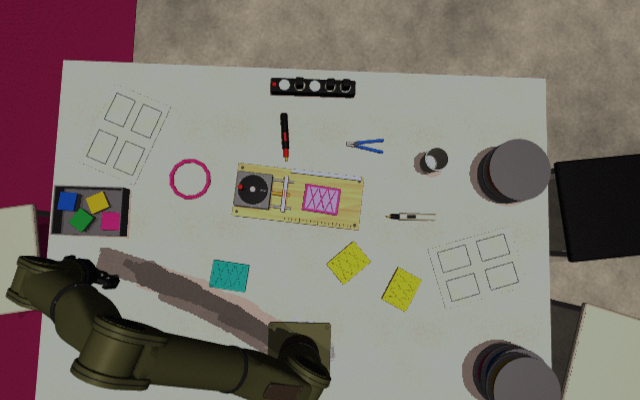

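View pics/side0.png

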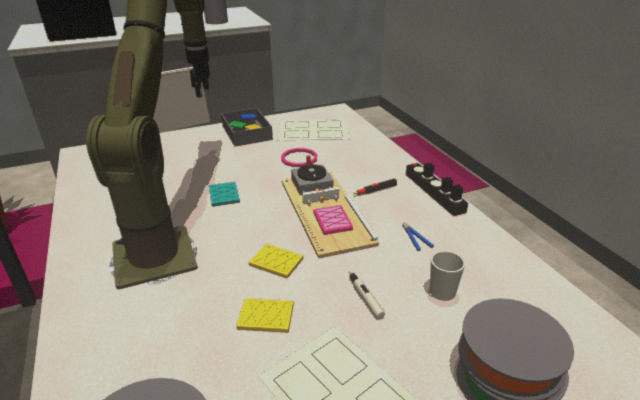

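Top view: the jig's board spans (235,163)-(363,230), with the dial at (253,189), the stop at (286,194) and the pink panel at (322,200). What could be taken for the panel: turquoise (230,275), yellow (349,262) and (402,288), the pink chip in the tray (110,221), and the pink coil (190,179). By the description I choose the one at (322,200) and check it in a crop.

```bash
python3 - <<'E'
from h import *
im=cv2.imread('pics/top0.png')[155:240,225:372]
cv2.imwrite('pics/crop0.png',cv2.resize(im,None,fx=5.4,fy=5.4,interpolation=cv2.INTER_CUBIC))
E
```

```text
(no output)
```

View pics/crop0.png

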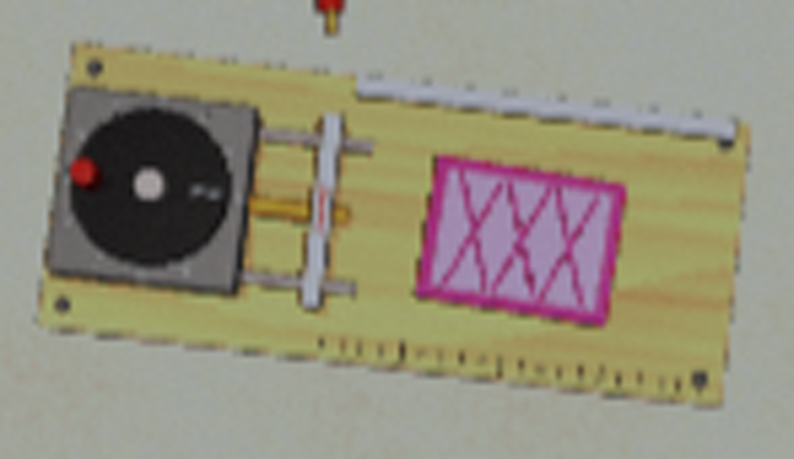

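The crop shows the pink lattice panel with corners (438,155), (627,185), (605,325) and (417,297). The peg is at (86,170), the white mark at (205,190), and the rail along the upper edge (+x side).

```bash
cat >> h.py <<'E'
def fit(P,Q): # 2D rigid P->Q
    P=np.array(P,float);Q=np.array(Q,float);p=P.mean(0);q=Q.mean(0)
    H=(P-p).T@(Q-q);a=np.arctan2(H[0,1]-H[1,0],H[0,0]+H[1,1])
    r=np.array([[np.cos(a),-np.sin(a)],[np.sin(a),np.cos(a)]]);t=q-r@p
    return a,t,r,np.abs((P@r.T+t)-Q).max()
E
python3 - <<'E'
from h import *
c=cam('top')
f=lambda u,v,z:ray(c,225+(u+.5)/5.4-.5,155+(v+.5)/5.4-.5,z)[:2]
B=[f(75,43,15),f(750,125,15),f(720,405,15),f(40,328,15)]
a,t,r,e=fit([[90,215],[90,-215],[-90,-215],[-90,215]],B);print('jig',a,t,e)
J=lambda p:r.T@(p-t)
P=[J(f(*x,29)) for x in[(438,155),(627,185),(605,325),(417,297)]]
pa,pt,_,pe=fit([[45,60],[45,-60],[-45,-60],[-45,60]],P);print('panel in jig',pa,pt,pe)
ax=J(f(148,183,68));pg=J(f(86,168,106));d=pg-[0,150]
print('axis',ax,'peg',pg,np.hypot(*d),np.degrees(np.arctan2(d[1],d[0])))
print('mark',J(f(205,190,68)))
print('stop top faces',[J(f(*x,51)) for x in[(341,116),(318,306)]])
print('world dial',r@[0,150]+t)
E
```

```text
jig -0.08536517534472117 [520.1346309   17.66853794] 1.9565135607032857
panel in jig -0.0371835547551619 [ -2.07415711 -78.34004085] 1.0423289410693997
axis [  2.46578314 151.76073984] peg [  3.21288826 184.58182943] 34.730758384893335 84.69206770155012
mark [  2.26173225 117.08471767]
stop top faces [array([59.13393769, 41.57076615]), array([-58.6443375 ,  41.56658261])]
world dial [532.92386101 167.12232876]
```

```bash
cat >> h.py <<'E'
JA=-0.08537; JT=np.array([521.,18.5])
JR=np.array([[np.cos(JA),-np.sin(JA)],[np.sin(JA),np.cos(JA)]])
def j2w(x,y,z): return np.r_[JR@[x,y]+JT,z]
def pose(p,yawdeg): # tool down, tool y at world yaw
    y=np.radians(yawdeg); Y=np.array([np.cos(y),np.sin(y),0]);Z=np.array([0,0,-1.]);X=np.cross(Y,Z)
    return np.array(p,float),np.c_[X,Y,Z]
def yaw0():
    s=manip.state();m=R.from_quat(s['tcp_rot']).as_matrix();return np.degrees(np.arctan2(m[1,1],m[0,1]))
def rows(targets,cur=None):
    s=manip.state()
    p0,m0=cur if cur else (s['position'],R.from_quat(s['tcp_rot']).as_matrix())
    for p,m in targets:
        print(np.round(m0.T@(p-p0),1).tolist(),np.round(R.from_matrix(m0.T@m).as_rotvec(),3).tolist())
E
python3 - <<'E'
from h import *
print(yaw0(),j2w(0,150,68),j2w(0,186,106))
p=j2w(0,186,0)
rows([pose([*p[:2],180],85.1)],pose([273.976,561.777,213.017],yaw0()))
E
```

```text
64.00559911904186 [533.78995117 167.95372912  68.        ] [536.85953946 203.82262411 106.        ]
[-393.2, -206.5, 33.0] [0.0, 0.0, -0.368]
```

>>> play_rows([
  [[-30,-16,3],[0,0,-0.03],50],
  [[-70,-37,6],[0,0,-0.07],50],
  [[-110,-58,9],[0,0,-0.1],50],
  [[-150,-79,13],[0,0,-0.14],50],
  [[-190,-100,16],[0,0,-0.18],50],
  [[-230,-121,19],[0,0,-0.22],50],
  [[-270,-142,23],[0,0,-0.25],50],
  [[-310,-163,26],[0,0,-0.29],50],
  [[-345,-181,29],[0,0,-0.32],50],
  [[-370,-194,31],[0,0,-0.35],50],
  [[-385,-202,32],[0,0,-0.368],50],
  [[-393.2,-206.5,33],[0,0,-0.368],50],
  [[-393.2,-206.5,33],[0,0,-0.368],50],
  [[-393.2,-206.5,33],[0,0,-0.368],50],
])

```text
clock: 1.55
position: [536.1, 205.1, 180.0]
tcp_rot: [0.042, 0.999, 0.0, -0.0]
force: [-0.3, 0.4, -0.4]
opening: 49.7
finger_force: 0.0
```

```bash
python3 - <<'E'
from h import *
c=cam('wrist','w1.png'); s=manip.state()
print(s['position'],yaw0(),s['qpos'],s['opening'])
print('pred peg',proj(c,j2w(0,186,106)),'axis',proj(c,j2w(0,150,68)),'tcp at106',proj(c,[*s['position'][:2],106]))
for p in [(58,156),(58,204),(-58,92),(58,92)]: print(p,'z55',proj(c,j2w(p[0],p[1] if p[1]!=156 and p[1]!=204 else p[1],55)))
E
```

```text
[535.94258141 205.54134051 180.09040677] 85.20633793864235 [-0.23954183  0.67730603 -0.35053975  1.75301411  0.31363278  0.7664673
  0.74052809] 50.11190155230904
pred peg [321.72126293 207.04064666] axis [276.24380726 193.04697669] tcp at106 [324.10805136 205.56000866]
(58, 156) z55 [287.43245217 254.03170942]
(58, 204) z55 [342.77750232 254.07179764]
(-58, 92) z55 [201.17927415 116.6021842 ]
(58, 92) z55 [213.60681574 253.97823511]
```

View pics/w1.png

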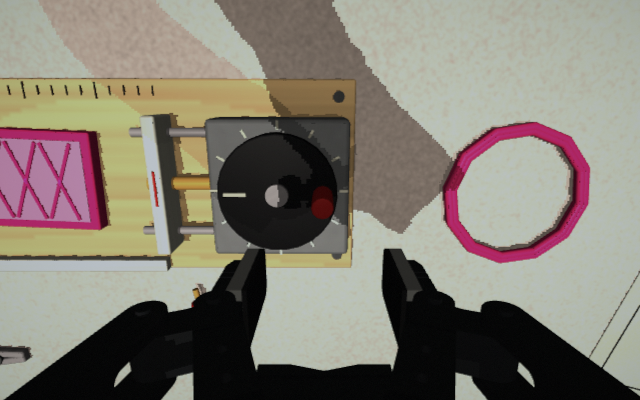

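Wrist view: peg at about (322,205), hub at (276,196), and gearbox corners at (207,118), (350,118), (351,253) and (215,253). The predicted positions agree within 1–3 mm. I'll refine them with blobs.

```bash
python3 - <<'E'
from h import *
c=cam('wrist'); im=c['image'].astype(int)
r=(im[...,0]>60)&(im[...,1]<35)&(im[...,2]<45); r[:, :290]=0; r[:,350:]=0; r[:160]=0;r[235:]=0
v,u=np.nonzero(r);print('red',u.min(),u.max(),v.min(),v.max())
# lower row end is top rim
h=(im.min(2)>90); m=np.zeros_like(h);m[182:212,262:290]=1
v,u=np.nonzero(h&m);print('hub',u.mean(),v.mean(),len(u))
from math import *
for n,z,uv in(('hub',68,(u.mean(),v.mean())),):
    print(ray(c,*uv,z), j2w(0,150,68))
for z in(68,106):
    q=[proj(c,j2w(8*cos(t),186+8*sin(t),z)) for t in np.linspace(0,6.28,40)];q=np.array(q);print(z,q.min(0),q.max(0))
for p in[(58,92),(58,208),(-58,92),(-58,208)]:print(p,proj(c,j2w(*p,55)))
E
```

```text
red 311 331 198 218
hub 272.0114068441065 195.78707224334602 263
[535.65227267 164.78551917  68.        ] [533.78995117 167.95372912  68.        ]
68 [311.2538458  183.39971645] [331.54247554 203.01953433]
106 [309.43720586 196.01304587] [332.75754014 218.31394085]
(58, 92) [213.08066179 254.02058692]
(58, 208) [346.80814647 254.22679641]
(-58, 92) [200.73640946 116.70842246]
(-58, 208) [349.7589055  117.03140114]
```

>>> play_rows([
  [[0,0,15],[0,0,0],50],
  [[0,0,40],[0,0,0],50],
  [[0,0,60],[0,0,0],50],
  [[0,0,60],[0,0,0],50],
  [[0,0,60],[0,0,0],50],
])

```text
clock: 2.15
position: [536.5, 204.9, 120.3]
tcp_rot: [0.042, 0.999, 0.0, -0.0]
force: [0.5, 0.7, 0.0]
opening: 50.0
finger_force: 0.0
```

```bash
python3 - <<'E'
from h import *
s=manip.state();print(s['position'],yaw0(),s['force'])
m=R.from_quat(s['tcp_rot']).as_matrix();print(m.T@(np.array([536.9,203.8,86])-s['position']))
E
```

```text
[536.476292   204.88132001 120.33985001] 85.17174375271902 [0.51685439 0.67595054 0.00588913]
[-0.52253157 -1.0574327  34.33923233]
```

>>> play_rows([
  [[-0.4,-0.8,17],[0,0,0],50],
  [[-0.4,-0.8,34],[0,0,0],50],
  [[-0.4,-0.8,34],[0,0,0],50],
  [[-0.4,-0.8,34],[0,0,0],30],
  [[-0.4,-0.8,34],[0,0,0],12],
  [[-0.4,-0.8,34],[0,0,0],12],
  [[-0.4,-0.8,34],[0,0,0],12],
  [[-0.4,-0.8,34],[0,0,0],12],
  [[-0.4,-0.8,34],[0,0,0],12],
])

```text
clock: 3.05
position: [538.1, 203.3, 87.8]
tcp_rot: [0.043, 0.999, 0.0, 0.001]
force: [-2.0, -1.6, 7.8]
opening: 12.1
finger_force: 4.0
```

```bash
python3 - <<'E'
from h import *
s=manip.state();print(s['position'],yaw0(),s['force'],s['opening'],s['finger_force'],s['qpos'])
# arc: relative from start pose; command peg pos model
c=j2w(0,150,0)[:2]; y=85.1
for a in [4,10,16,22,28,34,40,46,52,58,60]:
    pass
def P(a):
    t=np.radians(y-a);return pose([*(c+36*np.array([np.cos(t),np.sin(t)])),86],y-a)
rows([P(a) for a in [4,10,17,24,31,38,45,52,60]],P(0))
rows([P(a) for a in [60,67,75,82,90,97,105,112,120]],P(60))
E
```

```text
[538.10400627 203.25299743  87.81563952] 85.07126629725502 [-1.98178238 -1.5925124   7.78367173] 12.103260620017343 3.960753232240677 [-0.27744471  0.80808409 -0.28226455  1.82209564  0.38765493  0.56322917
  0.67766986]
[-2.5, -0.1, 0.0] [0.0, 0.0, 0.07]
[-6.3, -0.5, 0.0] [0.0, 0.0, 0.175]
[-10.5, -1.6, 0.0] [0.0, 0.0, 0.297]
[-14.6, -3.1, 0.0] [0.0, 0.0, 0.419]
[-18.5, -5.1, 0.0] [0.0, 0.0, 0.541]
[-22.2, -7.6, 0.0] [0.0, 0.0, 0.663]
[-25.5, -10.5, 0.0] [0.0, 0.0, 0.785]
[-28.4, -13.8, 0.0] [0.0, 0.0, 0.908]
[-31.2, -18.0, 0.0] [0.0, 0.0, 1.047]
[0.0, 0.0, 0.0] [0.0, 0.0, 0.0]
[-4.4, -0.3, 0.0] [0.0, 0.0, 0.122]
[-9.3, -1.2, 0.0] [0.0, 0.0, 0.262]
[-13.5, -2.6, 0.0] [0.0, 0.0, 0.384]
[-18.0, -4.8, 0.0] [0.0, 0.0, 0.524]
[-21.7, -7.2, 0.0] [0.0, 0.0, 0.646]
[-25.5, -10.5, 0.0] [0.0, 0.0, 0.785]
[-28.4, -13.8, 0.0] [0.0, 0.0, 0.908]
[-31.2, -18.0, 0.0] [0.0, 0.0, 1.047]
```

```bash
python3 - <<'E'
from h import *
c=cam('wrist'); b=cam('side')
i=cv2.resize(c['image'][150:400,200:450],(500,500)); j=cv2.resize(b['image'][140:230,270:360],(500,500),interpolation=cv2.INTER_CUBIC)
k=cv2.resize(np.hstack([i,j]),(800,400));cv2.imwrite('pics/g1.png',k[:,:,::-1])
E
```

```text
(no output)
```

View pics/g1.png

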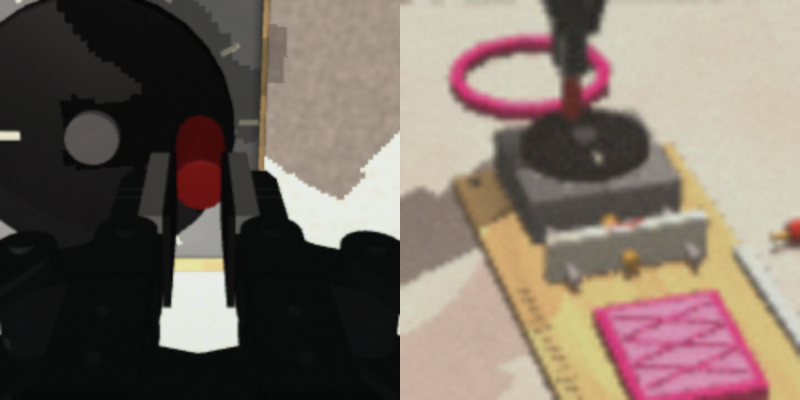

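>>> play_rows([
  [[0,0,0],[0,0,0],8],
  [[0,0,0],[0,0,0],4],
  [[0,0,0],[0,0,0],4],
])

```text
clock: 3.45
position: [538.4, 203.3, 87.9]
tcp_rot: [0.043, 0.999, 0.001, 0.001]
force: [-1.4, -0.2, 7.6]
opening: 4.0
finger_force: 3.9
```

```bash
python3 - <<'E'
from h import *
s=manip.state();print(s['position'],yaw0(),s['force'],s['ft_torque'],s['opening'],s['finger_force'])
c=cam('wrist'); c2=cam('top')
i=cv2.resize(c['image'][150:400,200:450],(500,500)); j=cv2.resize(c2['image'][160:230,230:300],(500,500),interpolation=cv2.INTER_CUBIC)
k=cv2.resize(np.hstack([i,j]),(800,400));cv2.imwrite('pics/g2.png',k[:,:,::-1])
for z in(106,80):print(z,proj(c,[*s['position'][:2],z]))
E
```

```text
[538.35319931 203.30050364  87.86491402] 85.06459159138733 [-1.41702016 -0.16259809  7.57094264] [-0.15949115  0.21403121  0.01062731] 3.991577832761226 3.8970893248915672
106 [323.50377685 266.31748683]
80 [323.48811134 243.1005956 ]
```

View pics/g2.png

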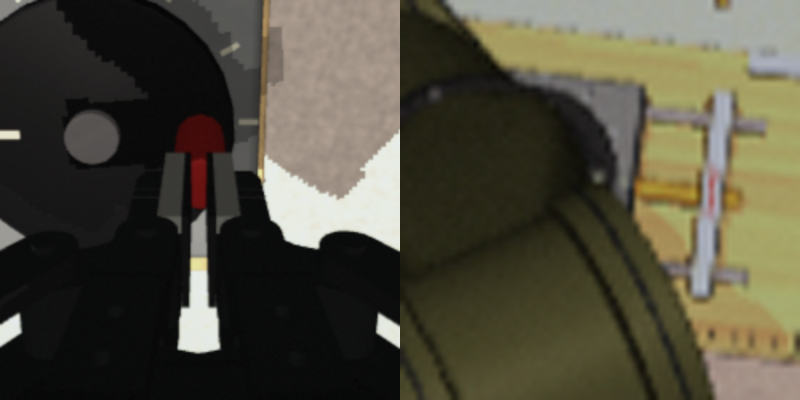

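```bash
python3 - <<'E'
from h import *
c=cam('wrist');s=manip.state()
K=c['camera_matrix'];T=np.array(c['cam_to_world'])
print(K[0,0],T.round(3).tolist(),manip.tips_ahead)
m=R.from_quat(s['tcp_rot']).as_matrix()
print('cam in tool',(m.T@(T[:3,3]-s['position'])).round(1),'cam fwd in tool',(m.T@-T[:3,2]).round(3))
for op,du in((50,118),):
    print('depth',K[0,0]*op/du)
print('fwd depth of tcp', -(T[:3,:3].T@(s['position']-T[:3,3]))[2])
print(manip.state()['joint_efforts'])
print(proj(c,[*s['position'][:2],80]), proj(c,s['position']+m@[11,0,8]),proj(c,s['position']+m@[11,0,-15]))
E
```

```text
356.7847759707251 [[0.086, -0.957, -0.276, 468.198], [0.996, 0.083, 0.023, 209.298], [0.001, -0.277, 0.961, 247.742], [0.0, 0.0, 0.0, 1.0]] 8.0
cam in tool [ 7.000e+01  1.000e-01 -1.601e+02] cam fwd in tool [-0.274  0.     0.962]
depth 151.17998981810385
fwd depth of tcp 173.11126979950842
[-2.86772233e-01 -4.89904797e+01 -2.51636624e+00 -9.55026984e+00
  1.12156884e-02 -3.99725977e-01  2.55736100e-03]
[323.54799275 243.15024801] [323.57296057 222.58955531] [323.53466061 240.07674789]
```

The fingers closed to 4 mm with about 7.6 N upward, and they sit on top of the peg. So the real tips are behind the stated point. I'll rise, open and go deeper while watching the force.

>>> play_rows([
  [[0,0,-15],[0,0,0],4],
  [[0,0,-15],[0,0,0],50],
  [[0,0,-15],[0,0,0],50],
  [[0,0,-15],[0,0,0],50],
  [[0,0,-15],[0,0,0],50],
])

```text
clock: 4.1
position: [536.9, 202.8, 100.5]
tcp_rot: [0.043, 0.999, -0.0, -0.0]
force: [-0.2, 0.1, -0.1]
opening: 50.2
finger_force: 0.0
```

```bash
python3 - <<'E'
from h import *
s=manip.state();print(s['position'],yaw0(),s['force'],s['opening'])
c=cam('wrist'); im=c['image'].astype(int)
r=(im[...,0]>60)&(im[...,1]<35)&(im[...,2]<45); r[:,:290]=0; r[:,360:]=0; r[:160]=0
v,u=np.nonzero(r);print('red',u.min(),u.max(),v.min(),v.max())
from math import *
q=np.array([proj(c,j2w(8*cos(t),186+8*sin(t),106)) for t in np.linspace(0,6.28,40)]);print(q.min(0),q.max(0))
E
```

```text
[536.87601421 202.81868119 100.5221094 ] 85.08763959295646 [-0.24723616  0.05598308 -0.12618706] 50.21992373951849
red 310 342 217 269
[308.63083424 238.05817069] [342.63652071 269.35862264]
```

>>> play_rows([
  [[0,0.5,10],[0,0,0],50],
  [[0,0.5,20],[0,0,0],50],
  [[0,0.5,26],[0,0,0],50],
  [[0,0.5,26],[0,0,0],50],
])

```text
clock: 4.55
position: [536.2, 203.0, 73.5]
tcp_rot: [0.043, 0.999, -0.001, -0.001]
force: [-0.6, 0.0, 0.2]
opening: 50.0
finger_force: 0.0
```

>>> play_rows([
  [[0,0,3],[0,0,0],50],
  [[0,0,6],[0,0,0],50],
  [[0,0,9],[0,0,0],50],
  [[0,0,9],[0,0,0],50],
])

```text
clock: 4.95
position: [537.1, 203.4, 65.7]
tcp_rot: [0.043, 0.999, -0.0, -0.0]
force: [-0.3, -0.9, -0.1]
opening: 50.0
finger_force: 0.0
```

>>> play_rows([
  [[0,0,4],[0,0,0],40],
  [[0,0,4],[0,0,0],25],
  [[0,0,4],[0,0,0],12],
  [[0,0,4],[0,0,0],8],
  [[0,0,4],[0,0,0],8],
  [[0,0,4],[0,0,0],8],
  [[0,0,4],[0,0,0],8],
])

```text
clock: 5.65
position: [537.2, 203.9, 62.1]
tcp_rot: [0.043, 0.999, 0.0, 0.0]
force: [-0.8, 1.9, -0.2]
opening: 14.3
finger_force: 58.6
```

>>> play_rows([
  [[-2.5,-0.1,0],[0,0,0.07],8],
  [[-6.3,-0.5,0],[0,0,0.175],8],
  [[-10.5,-1.6,0],[0,0,0.297],8],
  [[-14.6,-3.1,0],[0,0,0.419],8],
  [[-18.5,-5.1,0],[0,0,0.541],8],
  [[-22.2,-7.6,0],[0,0,0.663],8],
  [[-25.5,-10.5,0],[0,0,0.785],8],
  [[-28.4,-13.8,0],[0,0,0.908],8],
  [[-31.2,-18,0],[0,0,1.047],8],
  [[-31.2,-18,0],[0,0,1.047],8],
  [[-31.2,-18,0],[0,0,1.047],8],
])

```text
clock: 6.75
position: [567.6, 184.4, 62.1]
tcp_rot: [0.535, 0.845, 0.001, 0.0]
force: [2.1, 4.3, -1.6]
opening: 14.0
finger_force: 58.9
```

```bash
python3 - <<'E'
from h import *
s=manip.state();print(s['position'],yaw0(),s['force'],s['opening'],s['qpos'])
c=j2w(0,150,0)[:2];t=np.radians(25.1);print(c+36*np.array([np.cos(t),np.sin(t)]))
d=s['position'][:2]-c;print(np.hypot(*d),np.degrees(np.arctan2(d[1],d[0])))
E
```

```text
[567.57893526 184.40746349  62.14969165] 25.32325128970831 [ 2.08249821  4.25866627 -1.62470558] 14.023236789656021 [-0.38207602  0.85805863 -0.01535429  1.77456578  0.02193031  0.50661342
  0.03070999]
[566.39042794 183.22490834]
37.58218753826058 25.964024961346784
```

>>> play_rows([
  [[-4.4,-0.3,0],[0,0,0.122],8],
  [[-9.3,-1.2,0],[0,0,0.262],8],
  [[-13.5,-2.6,0],[0,0,0.384],8],
  [[-18,-4.8,0],[0,0,0.524],8],
  [[-21.7,-7.2,0],[0,0,0.646],8],
  [[-25.5,-10.5,0],[0,0,0.785],8],
  [[-28.4,-13.8,0],[0,0,0.908],8],
  [[-31.2,-18,0],[0,0,1.047],8],
  [[-31.2,-18,0],[0,0,1.047],8],
  [[-31.2,-18,0],[0,0,1.047],8],
])

```text
clock: 7.75
position: [565.9, 148.3, 62.2]
tcp_rot: [0.886, 0.464, 0.002, 0.0]
force: [5.9, 3.7, -5.8]
opening: 14.0
finger_force: 59.1
```

```bash
python3 - <<'E'
from h import *
s=manip.state();print(s['position'],yaw0(),s['force'],s['opening'],s['qpos'])
c=j2w(0,150,0)[:2]
d=s['position'][:2]-c;print(np.hypot(*d),np.degrees(np.arctan2(d[1],d[0])),'want -34.9')
E
```

```text
[565.89027122 148.30908571  62.17087001] -34.71282413422712 [ 5.93559263  3.71575471 -5.80154253] 13.97405560198826 [-0.46463352  0.86494781  0.228025    1.82100041 -0.37242891  0.49313348
 -0.59042451]
37.63432691195029 -31.465655162255224 want -34.9
```

>>> play_rows([
  [[0,0,0],[0,0,0],20],
  [[0,0,0],[0,0,0],35],
  [[0,0,0],[0,0,0],40],
  [[0,0,0],[0,0,0],40],
  [[0,0,-15],[0,0,0],40],
  [[0,0,-40],[0,0,0],40],
  [[0,0,-80],[0,0,0],40],
  [[0,0,-120],[0,0,0],40],
  [[0,0,-120],[0,0,0],40],
  [[0,0,-120],[0,0,0],40],
])

```text
clock: 8.75
position: [563.9, 146.9, 182.9]
tcp_rot: [0.887, 0.463, 0.001, 0.0]
force: [-0.2, 0.2, -0.6]
opening: 39.9
finger_force: 0.0
```

```bash
python3 - <<'E'
from h import *
s=manip.state();print(s['position'],yaw0(),s['force'],s['opening'])
c=cam('wrist','w2.png')
print('stop f',[proj(c,j2w(x,60,51)) for x in(-60,60)],'peg6',proj(c,j2w(31.2,132,106)),'panel corners',[proj(c,j2w(x,y,29)) for x,y in((-45,-18),(45,-18))])
E
```

```text
[563.92228544 146.93795651 182.86133262] -34.8801382283541 [-0.22526908  0.20827419 -0.60340176] 39.88660541845817
stop f [array([276.6235758 , 299.60030981]), array([392.66407078, 238.97006861])] peg6 [323.15035724 204.08173858] panel corners [array([331.96044183, 339.86317217]), array([410.66692083, 301.12206922])]
```

View pics/w2.png

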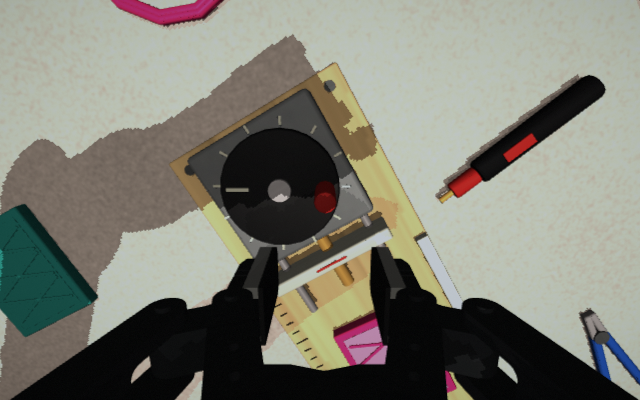

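Wrist view: the peg is at (325,195), which is click 6 (four clicks on), and the stop moved as predicted. Next I go behind the panel, fingers 40 mm apart and their line along jig x.

```bash
python3 - <<'E'
from h import *
p=j2w(-2,-168,120);print(p)
rows([pose(p,-4.9)],pose(manip.state()['position'],-34.9))
E
```

```text
[ 504.6825383  -148.71764394  120.        ]
[-275.8, 121.3, 61.7] [0.0, 0.0, -0.524]
```

>>> play_rows([
  [[-15,7,0],[0,0,-0.04],40],
  [[-45,20,0],[0,0,-0.1],40],
  [[-80,35,0],[0,0,-0.16],40],
  [[-115,50,10],[0,0,-0.24],40],
  [[-150,66,20],[0,0,-0.32],40],
  [[-185,81,35],[0,0,-0.4],40],
  [[-220,97,45],[0,0,-0.46],40],
  [[-250,110,55],[0,0,-0.5],40],
  [[-268,118,60],[0,0,-0.524],40],
  [[-275.8,121.3,61.7],[0,0,-0.524],40],
  [[-275.8,121.3,61.7],[0,0,-0.524],40],
  [[-275.8,121.3,61.7],[0,0,-0.524],40],
])

```text
clock: 10.0
position: [505.6, -146.9, 119.9]
tcp_rot: [0.736, 0.677, 0.0, -0.001]
force: [-0.4, 0.5, 0.5]
opening: 39.7
finger_force: 0.0
```

```bash
python3 - <<'E'
from h import *
s=manip.state();print(s['position'],yaw0(),s['force'],s['opening'])
c=cam('wrist','w3.png')
print('pred rear corners',[proj(c,j2w(x,y,29)) for x,y in((-49,-137),(41,-140))],'front',[proj(c,j2w(x,y,29)) for x,y in((-45,-17),(45,-20))],'stop',[proj(c,j2w(x,60,15)) for x in(-60,60)])
E
```

```text
[ 505.62571578 -146.92075725  119.93705583] -4.790325468639742 [-0.3909011   0.50341406  0.53783635] 39.716636238587355
pred rear corners [array([256.92269146, 159.10879436]), array([383.84408144, 163.5970177 ])] front [array([253.86822714, -34.53473994]), array([399.65570722, -28.66149147])] stop [array([ 226.4598522 , -173.93556964]), array([ 428.17515814, -173.47826654])]
```

View pics/w3.png

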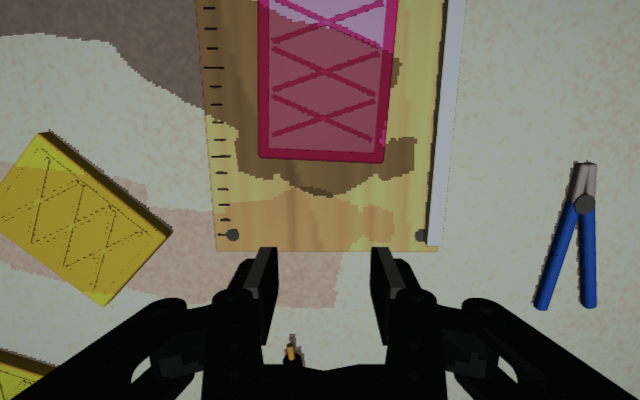

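Wrist view: the panel's rear corners are at (259,156) and (383,161), as predicted. The panel is undisturbed and the fingertips are behind it. Descending by feel.

>>> play_rows([
  [[0,0,30],[0,0,0],40],
  [[0,0,60],[0,0,0],40],
  [[0,0,85],[0,0,0],40],
  [[0,0,100],[0,0,0],40],
  [[0,0,108],[0,0,0],40],
  [[0,0,108],[0,0,0],40],
])

```text
clock: 10.65
position: [505.4, -147.2, 11.7]
tcp_rot: [0.736, 0.677, -0.0, -0.001]
force: [-0.2, 0.9, 0.4]
opening: 40.1
finger_force: 0.0
```

>>> play_rows([
  [[0,0,3],[0,0,0],40],
  [[0,0,6],[0,0,0],40],
  [[0,0,9],[0,0,0],40],
  [[0,0,9],[0,0,0],40],
])

```text
clock: 11.05
position: [505.5, -148.6, 3.3]
tcp_rot: [0.737, 0.676, 0.0, 0.0]
force: [-0.4, -0.1, -0.4]
opening: 40.4
finger_force: 0.0
```

>>> play_rows([
  [[0,0,2],[0,0,0],40],
  [[0,0,4],[0,0,0],40],
  [[0,0,4],[0,0,0],40],
])

```text
clock: 11.35
position: [505.3, -148.6, -0.9]
tcp_rot: [0.737, 0.676, -0.0, -0.0]
force: [-0.5, 0.2, -0.8]
opening: 39.8
finger_force: 0.0
```

>>> play_rows([
  [[0,0,2],[0,0,0],40],
  [[0,0,4],[0,0,0],40],
  [[0,0,4],[0,0,0],40],
])

```text
clock: 11.65
position: [505.5, -148.7, -4.7]
tcp_rot: [0.737, 0.676, 0.0, 0.0]
force: [-0.0, -0.2, 2.0]
opening: 40.2
finger_force: 1.0
```

Contact at 2 N. I lift 4 mm and push along tool +x (jig +y), slowly.

>>> play_rows([
  [[0,0,-4],[0,0,0],40],
  [[4,0,-4],[0,0,0],40],
  [[8,0,-4],[0,0,0],40],
  [[12,0,-4],[0,0,0],40],
  [[16,0,-4],[0,0,0],40],
  [[20,0,-4],[0,0,0],40],
  [[24,0,-4],[0,0,0],40],
  [[28,0,-4],[0,0,0],40],
  [[32,0,-4],[0,0,0],40],
  [[36,0,-4],[0,0,0],40],
  [[40,0,-4],[0,0,0],40],
  [[44,0,-4],[0,0,0],40],
  [[48,0,-4],[0,0,0],40],
  [[52,0,-4],[0,0,0],40],
  [[56,0,-4],[0,0,0],40],
  [[60,0,-4],[0,0,0],40],
  [[60,0,-4],[0,0,0],40],
])

```text
clock: 13.35
position: [510.7, -87.8, -0.7]
tcp_rot: [0.736, 0.677, 0.0, -0.0]
force: [-0.1, 1.5, 0.5]
opening: 40.0
finger_force: 0.0
```

```bash
cat >> h.py <<'E'
def jig(p): return JR.T@(np.array(p)[:2]-JT)
E
python3 - <<'E'
from h import *
s=manip.state();print(s['position'],jig(s['position']),yaw0(),s['force'],s['opening'])
c=cam('wrist');b=cam('side')
j=cv2.resize(b['image'][150:270,260:400],(467,400),interpolation=cv2.INTER_CUBIC)
k=np.hstack([cv2.resize(c['image'][:,140:500],(333,370)),cv2.resize(j,(432,370))]);cv2.imwrite('pics/p1.png',k[:,:,::-1])
E
```

```text
[510.66473065 -87.77452729  -0.71965478] [  -1.2359902 -106.7687467] -4.8036199524130545 [-0.08637756  1.52421562  0.54433304] 39.99462407448849
```

View pics/p1.png

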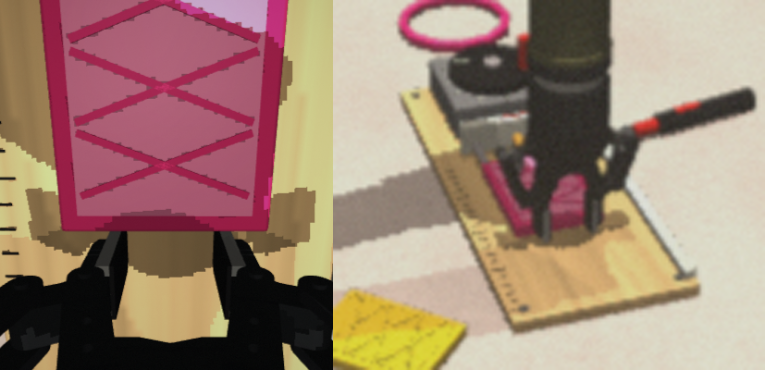

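The panel's rear edge (crop row 231) sits squarely on both fingers. Pushing on.

>>> play_rows([
  [[4,0,0],[0,0,0],40],
  [[8,0,0],[0,0,0],40],
  [[12,0,0],[0,0,0],40],
  [[16,0,0],[0,0,0],40],
  [[19,0,0],[0,0,0],40],
  [[22,0,0],[0,0,0],40],
  [[25,0,0],[0,0,0],40],
  [[27,0,0],[0,0,0],40],
  [[27,0,0],[0,0,0],40],
])

```text
clock: 14.35
position: [512.9, -61.3, -0.7]
tcp_rot: [0.736, 0.677, 0.0, -0.0]
force: [-0.1, -0.8, 0.4]
opening: 40.3
finger_force: 0.2
```

```bash
python3 - <<'E'
from h import *
s=manip.state();print(jig(s['position']),s['force'])
c=cam('wrist')
im=cv2.cvtColor(c['image'],cv2.COLOR_RGB2HSV)
m=(im[...,0]>155)&(im[...,0]<178)&(im[...,1]>150)&(im[...,2]>60)
for u in(260,320,380):
    v=np.nonzero(m[:,u])[0];print(u,v.max(),jig(ray(c,u,v.max()+.5,29)),jig(ray(c,u,v.max()+.5,15)))
E
```

```text
[ -1.22978761 -80.24394286] [-0.07153027 -0.75397433  0.36543256]
260 250 [-26.81911245 -68.00825669] [-29.52053931 -74.17369831]
320 250 [ -3.08899366 -67.97494456] [ -3.24224075 -74.13680907]
380 250 [ 20.64106633 -67.94163251] [ 23.03599271 -74.09991992]
```

>>> play_rows([
  [[1.5,0,0],[0,0,0],40],
  [[3,0,0],[0,0,0],40],
  [[4,0,0],[0,0,0],40],
  [[5,0,0],[0,0,0],40],
  [[5,0,0],[0,0,0],40],
])

```text
clock: 14.9
position: [513.2, -56.6, -0.8]
tcp_rot: [0.736, 0.677, 0.0, -0.0]
force: [-0.0, 0.2, -0.1]
opening: 39.8
finger_force: 0.2
```

>>> play_rows([
  [[0.5,0,0],[0,0,0],40],
  [[1,0,0],[0,0,0],40],
  [[1,0,0],[0,0,0],40],
])

```text
clock: 15.2
position: [513.3, -55.8, -0.8]
tcp_rot: [0.736, 0.676, 0.0, -0.0]
force: [-0.1, -0.2, -0.4]
opening: 40.1
finger_force: 0.3
```

>>> play_rows([
  [[0.5,0,0],[0,0,0],40],
  [[1,0,0],[0,0,0],40],
  [[1,0,0],[0,0,0],40],
])

```text
clock: 15.5
position: [513.4, -54.8, -0.7]
tcp_rot: [0.736, 0.677, 0.0, -0.0]
force: [0.3, -0.7, -0.8]
opening: 40.0
finger_force: 0.2
```

>>> play_rows([
  [[0.5,0,0],[0,0,0],40],
  [[1,0,0],[0,0,0],40],
  [[1,0,0],[0,0,0],40],
])

```text
clock: 15.8
position: [513.6, -53.8, -0.7]
tcp_rot: [0.736, 0.676, 0.0, -0.0]
force: [-0.6, -0.6, -0.9]
opening: 39.8
finger_force: 0.3
```

>>> play_rows([
  [[0.5,0,0],[0,0,0],40],
  [[0.7,0,0],[0,0,0],40],
  [[0.7,0,0],[0,0,0],40],
])

```text
clock: 16.1
position: [513.6, -53.2, -0.7]
tcp_rot: [0.736, 0.676, 0.0, -0.0]
force: [-0.3, -1.0, -1.3]
opening: 40.2
finger_force: 0.4
```

```bash
python3 - <<'E'
from h import *
s=manip.state();print(jig(s['position']),s['force'])
c=cam('top')
cv2.imwrite('pics/p2.png',cv2.resize(c['image'][160:235,235:335],(800,600),interpolation=cv2.INTER_CUBIC)[:,:,::-1])
E
```

```text
[ -1.28553952 -72.10936103] [-0.2885563  -1.02778172 -1.25639173]
```

View pics/p2.png

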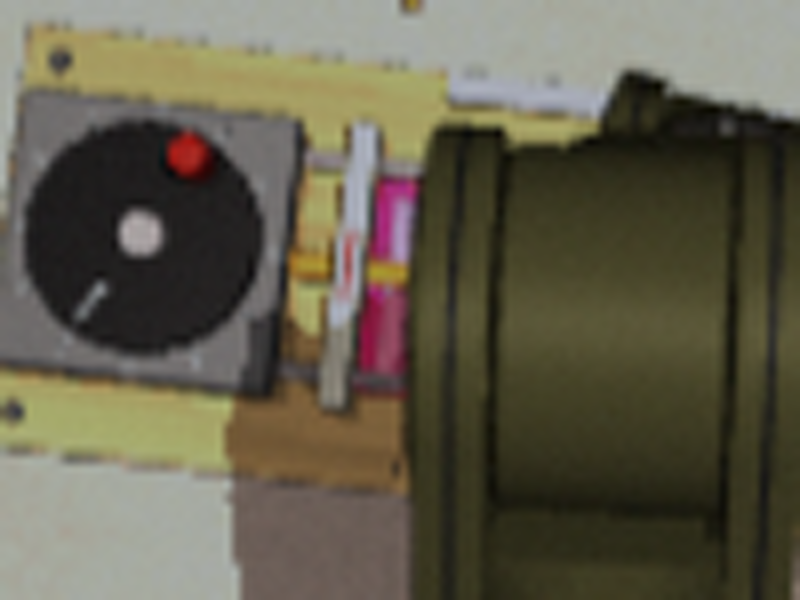

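The top crop shows the panel front (x≈372) just behind the stop (x≈370), square, with the dial four clicks on. A few more gentle steps, watching the force.

>>> play_rows([
  [[0.4,0,0],[0,0,0],40],
  [[0.7,0,0],[0,0,0],40],
  [[0.7,0,0],[0,0,0],40],
  [[0.7,0,0],[0,0,0],40],
])

```text
clock: 16.55
position: [513.6, -52.5, -0.7]
tcp_rot: [0.736, 0.676, 0.0, -0.0]
force: [-0.8, 0.5, -0.4]
opening: 40.2
finger_force: 0.4
```

>>> play_rows([
  [[0.4,0,0],[0,0,0],40],
  [[0.7,0,0],[0,0,0],40],
  [[0.7,0,0],[0,0,0],40],
  [[0.7,0,0],[0,0,0],40],
])

```text
clock: 16.95
position: [513.7, -52.1, -0.7]
tcp_rot: [0.737, 0.676, -0.0, 0.0]
force: [0.6, -1.1, -0.7]
opening: 40.0
finger_force: 0.9
```

>>> play_rows([
  [[0.4,0,0],[0,0,0],40],
  [[0.6,0,0],[0,0,0],40],
  [[0.6,0,0],[0,0,0],40],
])

```text
clock: 17.25
position: [513.5, -52.1, -0.7]
tcp_rot: [0.737, 0.676, -0.0, 0.0]
force: [-1.5, -3.2, 0.1]
opening: 39.7
finger_force: 2.1
```

>>> play_rows([
  [[0.4,0,0],[0,0,0],40],
  [[0.6,0,0],[0,0,0],40],
  [[0.6,0,0],[0,0,0],40],
])

```text
clock: 17.55
position: [513.5, -52.0, -0.7]
tcp_rot: [0.737, 0.676, -0.001, 0.0]
force: [-2.0, -5.7, -0.7]
opening: 39.8
finger_force: 2.8
```

The panel is seated (5.7 N, no further travel). I back off and lift clear.

>>> play_rows([
  [[-1,0,0],[0,0,0],40],
  [[-3,0,0],[0,0,0],40],
  [[-8,0,0],[0,0,0],40],
  [[-16,0,0],[0,0,0],40],
  [[-26,0,0],[0,0,0],40],
  [[-36,0,-10],[0,0,0],40],
  [[-46,0,-35],[0,0,0],40],
  [[-60,0,-70],[0,0,0],40],
  [[-80,0,-110],[0,0,0],40],
  [[-110,0,-150],[0,0,0],40],
  [[-140,0,-190],[0,0,0],40],
  [[-140,0,-190],[0,0,0],40],
  [[-140,0,-190],[0,0,0],40],
])

```text
clock: 18.85
position: [501.8, -191.8, 190.7]
tcp_rot: [0.737, 0.675, 0.001, 0.001]
force: [-0.1, -0.1, -0.5]
opening: 39.8
finger_force: 0.0
```

```bash
python3 - <<'E'
from h import *
c=cam('top');w=cam('wrist');print(manip.state()['force'])
k=np.hstack([cv2.resize(c['image'][160:235,235:335],(420,315),interpolation=cv2.INTER_CUBIC),cv2.resize(w['image'][:200,140:400],(380,315))])
cv2.imwrite('pics/end.png',k[:,:,::-1])
print('stop base wrist',[((proj(w,j2w(x,60,15))-[140,0])*[380/260,315/200]+[420,0]).round() for x in(-60,60)])
E
```

```text
[-0.37711931  0.18015899 -0.39800567]
stop base wrist [array([ 576., -280.]), array([ 810., -280.])]
```

View pics/end.png

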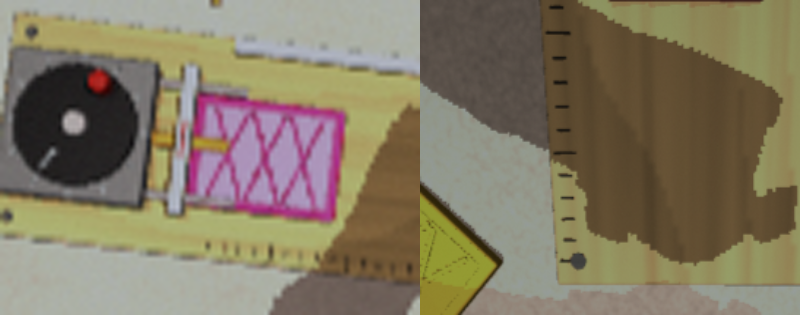

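The top view shows the panel flush and square against the stop (edge at x≈197), the dial at click 6, and the arm clear. Handing in.

```bash
python3 -c "
from station import manip
print(manip.sign_off())"
```

```text
the job is handed in; nothing more can be done
None
```

I turned the dial four clicks clockwise, let it go, slid the pink panel flush and square against the stop with about 6 N, and handed the job in with the arm clear; the sign-off gave no verdict.

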